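# Bring the empty hook of the key carousel forward and hang up the keys

### The arm

A 6-joint arm with a two-finger parallel gripper is mounted at the origin on the work surface. World frame = base frame: x ahead of the robot, y to its left, z up, the work surface at z = 0. Lengths are in mm, angles in rad, forces in N, time in s.
With the tool pointing down it reaches from about 300 to 775 mm from the base axis. Payload 14.6 kg.
Tool frame: the origin (TCP) lies on the centre line of the jaws, within the pads' length; the fingertips stand 19 mm ahead of it and the grasp point (between the pads) is the TCP (bot.tip_reach is the distance from the TCP to the fingertips, in mm); y points along the fingers, x is the direction in which the jaws open and shut, and the axes are right-handed (so a half turn about y gives the same grasp; the last joint's range is limited). The gripper opens to 85 mm and grips with 20 to 120 N. Pads are 22 mm wide; open, the fingers measure 114 mm over their backs; the gripper's body (76 mm by 85 mm) begins 54 mm behind the grasp point. The pads swing forward as they close: fully open they stand 13 mm farther back than shut.
Start: joints at [-1.315, 0.3, 1.521, -0, 1.321, -0.067], TCP at [174.466, -521.585, 250.281] pointing down, gripper open.
Joint ranges: [-3.03, 3.03], [-0.79, 2.21], [0.23, 2.52], [-1.04, 4.18], [0, 3.07], [-2.55, 2.55]. Speed limits (rad/s): [2.22, 2.22, 2.57, 3.14, 3.14, 3.14].

### API

Orientations are given as a unit quaternion [w, x, y, z].
In Python, from rig import bot gives the robot as it stands. Calls block until the motion is done:
- bot.move_to(position, orientation): joint-space move of the TCP to a pose.
- bot.servo_line(position, attitude=None, speed=150, until_force=None): straight line of the TCP; attitude=None keeps the orientation; speed is the mean speed in mm/s. With until_force (N) it stops when the force on the tool has changed by that much, and returns True; else False.
- bot.move_joints(angles): joint-space move.
- bot.move_gripper(opening, grip_force=None): finger opening in mm; grip_force is the grip in N (None keeps the last); returns when the fingers have stopped.
- bot.dwell(seconds).
- bot.ik(position, orientation): joint angles nearest the present ones, or None.
- bot.read_state(): the state.
- bot.read_camera(name): name is "scene" or "top" or "wrist"; returns a dict with "image" (420x560x3 uint8, blue, green, red), "depth" (420x560 float32, mm along the optical axis (not along the pixel's ray), 0 where there is no reading), "fovy" (degrees; the focal length in pixels is half the picture's height over the tangent of half this angle, whatever the lens; pixels are square), "cx", "cy" (the principal point, pixels), "k1" (the pictures are not rectified: a ray, as slopes to the right and down, at radius r is drawn at 1 + k1 r^2 times it, then the intrinsics apply), "eye" and "attitude" of the camera in the world; the wrist camera has in their place "mount" (4x4, takes a point from camera to tool coordinates, whose origin is the TCP and whose axes are the tool frame's). Camera axes: x right, y down, z forward; pixel columns grow to the right and rows downward; lengths in mm; the calibration is good to about 2 mm. A picture is of the moment at which its call begins: read the wrist's pose just before it.
A pose or a line that the arm cannot do raises bot.MotionError and nothing moves.
- bot.finish_job(): hands the job in, once; it reports no verdict.
The state is a dict: "clock": time; "joint_positions": joint angles; "qvel": joint speeds; "effort": joint torques, N m; "ee_pos": TCP position; "tool_rot": TCP orientation; "ft_force": force on the tool from outside, world axes, zero at the start; "moment": the same for the moment, N m; "grip_width": finger opening in mm.
Only numpy, scipy, OpenCV 4.12 (cv2) and the standard library are available. Lean on these libraries where they do the work, as an engineer would, in place of code of your own. Each camera call takes 0.05 s, during which the arm holds its last target. There are 200 camera calls.

### The job

First turn the key carousel until its one empty hook points to the front of its stand, out over the brass pointer. Then hang the bundle of two iron keys by its loop on that hook, keys dangling down, with the hook still at the front, and leave the other things on the ledge where they are.

Things in the scene. Friction and masses are not known exactly. Their poses are not given: they have to be found in the camera images.
- stand: Fixed stand of the key carousel: dark wooden plate 170 x 170 mm, 15 mm thick; origin at the centre of its underside, on the carousel's vertical axis. Its -x axis is its front (roughly towards the robot), where a brass pointer strip 14 mm wide sticks out 42 mm from the middle of the edge.
- carousel (a joint): Turn of the carousel about the vertical axis (rad, positive anticlockwise from above); 0 = empty hook exactly at the stand's front. Turns either way without stops, stays where left (friction 0.05 N m). Four wire hooks 90 degrees apart; three carry single keys that swing a little, cannot come off, and hang to about 40 mm above the ledge. Within 20 degrees of the front is good.
- carousel_grip (a point): Centre of the upright wooden grip bar on top of the carousel, on its axis, 232 mm above the ledge: 56 mm long (its x axis), 14 mm wide (y), 36 mm high (z, 214 to 250 mm above the ledge). It turns with the carousel; the empty hook points along its -x axis. Hook tips lie 16 mm lower than its underside.
- free_tip (a point): Upper end of the empty hook, 195 mm above the ledge and 70 mm from the carousel's axis (wire 6 mm thick; the round end reaches 198 mm). Its -x axis points outward from the axis of the carousel.
- free_elbow (a point): Bend of the empty hook, 160 mm above the ledge and 58 mm from the axis: the arm slopes down from the post (height 185 mm) to this bend, then the hook turns up and a little outward to free_tip. A loop may hang at this bend or further in along the arm.
- bundle_clasp (a point): The key bundle, one rigid dark iron piece, 60 to 110 g, lying flat: wire loop, flat-sided clasp, two keys fixed side by side. This point: centre of the clasp (26 mm long in x, 24 wide in y, 12 high in z; centre 6 mm above the ledge), near the centre of mass, the place to grip across its width. +x points to the key ends (57 mm away; bits 40 mm wide over all), -x to the loop.
- bundle_loop (a point): Centre of the bundle's loop, 48 mm from the clasp centre along -x, 5 mm above the ledge when lying. Inner diameter 38 mm, outer 50, wire 6 mm; the loop lies in the bundle's x-y plane. Lowered flat over the upright hook tip, keys pointing away from the carousel, and let go, it drops onto the arm and the keys swing down.
- ring_dish: White porcelain ring dish, 90 mm across, 24 mm high, loose; origin at centre of its underside. Leave alone.
- watch: Nickel pocket watch, 46 mm across, 11 mm thick, lying flat, loose. Leave alone.
- hair_clip: Tortoiseshell hair clip, 85 mm long (x), 26 mm wide, 22 mm high, loose. Leave alone.
- glasses_case: Black spectacles case 160 x 60 x 40 mm, loose. Leave alone.
- scent_bottle: Amber glass scent bottle, 40 mm across, 90 mm high, loose, upright. Leave alone.
- padlock: Brass padlock lying flat, body 45 x 40 x 18 mm, shackle to +x, loose. Leave alone.
Mind the look-alikes: they are no part of the job. What is meant by the part that bears bundle_clasp is not blue or green, and is the larger of those in its own colour.

How it is judged (in metres and radians):
On the way:
1. the empty hook has been turned to the front of the stand (tip within 28 mm of the pointer's line) while the bundle is not yet on it (x of free_tip in the frame of stand below 0 m and y of free_tip in the frame of stand between -0.028 and 0.028 m and distance between bundle_loop and free_elbow above 0.08 m), for 0.2 s.
At the end, for the whole second after the job is handed in: The empty hook is at the front: its tip within 28 mm (about 23 degrees) sideways of the pointer's line. The bundle hangs still by its loop on that hook, anywhere along its arm: loop centre within 22 mm of the arm sideways and below the arm, keys pointing down within 0.54 rad (x of free_tip in the frame of stand below 0 m and y of free_tip in the frame of stand between -0.028 and 0.028 m and x of bundle_loop in the frame of free_elbow between -0.016 and 0.05 m and y of bundle_loop in the frame of free_elbow between -0.022 and 0.022 m and z of bundle_loop in the frame of free_elbow between -0.032 and 0.014 m and angle between bundle_clasp's own x axis and vertical above 2.6 rad and contact force between bundle and stand above 0.2 N and linear speed of bundle below 0.04 m/s and angular speed of bundle below 0.8 rad/s); the robot touches nothing.
It fails at once if another thing on the ledge was moved by more than 30 mm (distance of any of ring_dish, watch, hair_clip, glasses_case, scent_bottle, padlock from where it was at the start of the episode above 0.03 m).
It also fails if it takes over 72 s, if anything falls off the work surface, if the arm or the gripper's body presses on something with over 40 N, if the wrist force passes 120 N, or if a joint passes its speed limit or range.

## Working session

There is one attempt and no reset: what is moved stays moved. The work goes in short steps, each a Python script; the robot and the scene stay as the last script left them, time stands still between calls to the robot, and variables do not carry over. Pictures are saved under pics/ and viewed, about 8 in all and at most 12, crops included, and the job is handed in when it is done.

```bash
mkdir -p pics
cat > h.py <<'E'
import numpy as np, cv2
from rig import bot
from scipy.spatial.transform import Rotation as R
def rot(q): return R.from_quat([q[1],q[2],q[3],q[0]])
def quat(r): x,y,z,w=r.as_quat(); return [w,x,y,z]
def cam(name):
    s=bot.read_state(); c=bot.read_camera(name)
    if name=='wrist':
        M=np.array(c['mount']); Rt=rot(s['tool_rot']).as_matrix()
        c['Rm']=Rt@M[:3,:3]; c['o']=Rt@M[:3,3]+np.array(s['ee_pos'])
    else:
        a=np.array(c['attitude']); c['Rm']=a if a.shape==(3,3) else rot(a).as_matrix(); c['o']=np.array(c['eye'])
    c['f']=210/np.tan(np.radians(c['fovy'])/2); return c
def rays(c,uv):
    uv=np.atleast_2d(np.array(uv,float)); K=np.array([[c['f'],0,c['cx']],[0,c['f'],c['cy']],[0,0,1.]])
    n=cv2.undistortPoints(uv.reshape(-1,1,2),K,np.array([c['k1'],0,0,0.])).reshape(-1,2)
    return np.c_[n,np.ones(len(n))]
def onplane(c,uv,z):
    d=rays(c,uv)@c['Rm'].T; return c['o']+d*((z-c['o'][2])/d[:,2])[:,None]
def cloud(c):
    v,u=np.mgrid[:420,:560]; r=rays(c,np.c_[u.ravel(),v.ravel()])
    P=(r*c['depth'].ravel()[:,None])@c['Rm'].T+c['o']; P[c['depth'].ravel()==0]=np.nan
    return P.reshape(420,560,3)
def down(yaw):
    "tool z... see tool frame"
    return None
E
python3 - <<'E'
from h import *
s=bot.read_state(); print(s['ee_pos'],s['tool_rot'],rot(s['tool_rot']).as_matrix().round(2),s['clock'],bot.tip_reach)
for n in('scene','top','wrist'):
    c=cam(n); cv2.imwrite(f'pics/{n}0.png',c['image']); print(n,c['o'].round(),c['Rm'].round(2).tolist(),c['fovy'])
    np.savez(f'{n}0.npz',**{k:np.array(v) for k,v in c.items()})
E
```

```text
[ 174.4281809  -521.37527311  249.68952485] [ 0.57414494 -0.5735758   0.41346841 -0.4128102 ] [[ 0.32 -0.    0.95]
 [-0.95  0.    0.32]
 [-0.   -1.    0.  ]] 0.0 19.0
scene [ 856. -601. 1182.] [[0.86, 0.43, -0.26], [0.5, -0.73, 0.46], [0.01, -0.53, -0.85]] 45.5121753366364
top [ 343.  -50. 1329.] [[-0.01, -0.98, 0.17], [-1.0, 0.01, 0.01], [-0.01, -0.17, -0.98]] 53.88367272385795
wrist [ 248. -497.  374.] [[0.32, -0.9, -0.29], [-0.95, -0.3, -0.1], [0.0, 0.31, -0.95]] 71.05118187741003
```

View pics/top0.png

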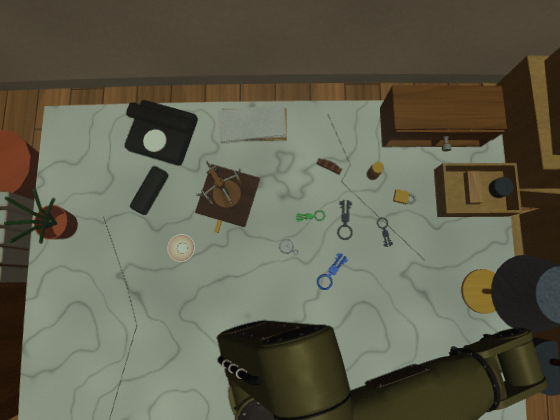

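View pics/scene0.png

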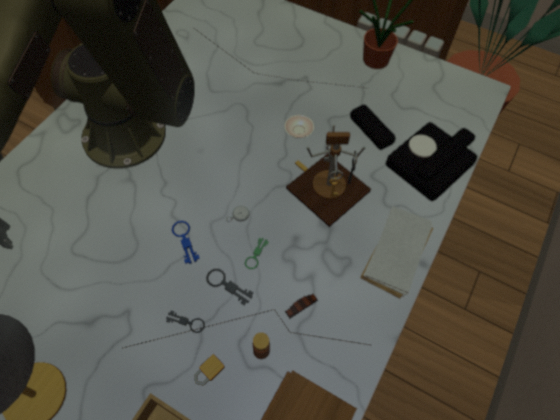

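Look-alikes in the top view are blue (332,272), green (310,216), dark large (345,220) and dark small (385,232). By the description I choose the dark large one. I'll check it in one close crop and measure it together with the stand.

Run:
```python
from h import *
c=dict(np.load('top0.npz')); c={k:(v.item() if v.shape==() else v) for k,v in c.items()}
im=c['image']
cr=cv2.resize(im[150:270,190:410],None,fx=3.6,fy=3.6,interpolation=cv2.INTER_CUBIC); cv2.imwrite('pics/crop1.png',np.clip(cr*1.6,0,255).astype('uint8'))
hsv=cv2.cvtColor(im,cv2.COLOR_BGR2HSV)
m=((hsv[...,2]<90)&(hsv[...,1]<90)).astype('uint8'); m[:, :290]=0;m[:,410:]=0;m[:190]=0;m[:255][250:]=0;m[255:]=0
n,l,st,ce=cv2.connectedComponentsWithStats(m)
for i in range(1,n):
    if st[i,4]<40: continue
    ys,xs=np.where(l==i); P=onplane(c,np.c_[xs,ys],5)[:,:2]; mu=P.mean(0); w,V=np.linalg.eigh(np.cov((P-mu).T)); q=(P-mu)@V[:,1]; t=(P-mu)@V[:,0]
    print(i,st[i],mu.round(),V[:,1].round(3),q.min().round(),q.max().round(),np.ptp(t).round())
# stand plate by brown mask at z=15
P=cloud(c)
for uv in [(218,171),(226,185),(345,208),(345,220),(300,140),(218,228)]: print(uv,P[uv[1],uv[0]].round())
print('corner/pts z15',onplane(c,[(213,163),(260,178),(246,226),(196,208),(218,231)],15).round())
```

```text
5 [337 200  15  40 222] [ 538. -247.] [-0.998  0.07 ] -60.0 68.0 45.0
9 [377 218  16  29 141] [ 490. -375.] [-0.979 -0.204] -50.0 43.0 34.0
(218, 171) [698. 166.  12.]
(226, 185) [645. 136.  34.]
(345, 208) [ 572. -250.   -1.]
(345, 220) [ 532. -247.    8.]
(300, 140) [ 806. -106.   -0.]
(218, 228) [508. 163.  11.]
corner/pts z15 [[724. 183.  15.]
 [672.  27.  15.]
 [514.  72.  15.]
 [574. 235.  15.]
 [498. 162.  15.]]
```

View pics/crop1.png

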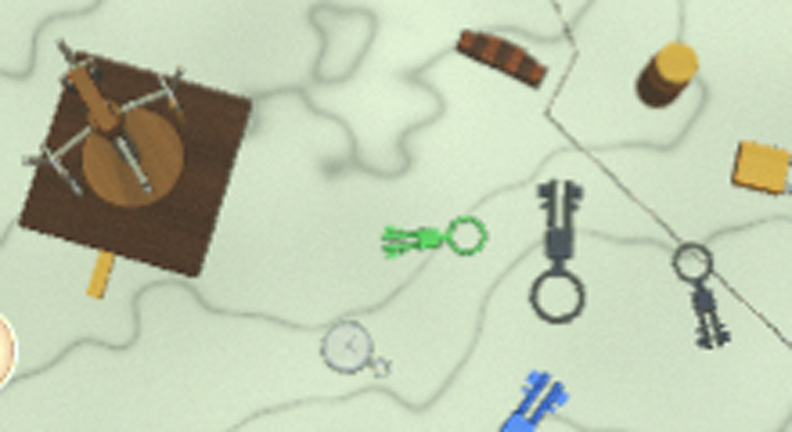

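The crop confirms the choice: the large dark bundle has its loop at top pixel (344.7,232) and its clasp at about (345.5,217.5). Its length is about 128 mm, against 130 expected. The stand centre is about (621,129) and the front heading about 164°. Next I need to find out which hook is empty, so I'll look with the wrist camera.

```bash
cat >> h.py <<'E'
def down(h):
    h=np.radians(h); c,s=np.cos(h),np.sin(h)
    return quat(R.from_matrix(np.array([[s,0,c],[-c,0,s],[0,-1,0]])))
E
python3 - <<'E'
from h import *
for h in range(-180,180,30):
    q=bot.ik([538,-247,60],down(h)); q2=bot.ik([621,129,232],down(h)); print(h,None if q is None else np.round(q,2),None if q2 is None else np.round(q2,2))
bot.move_to([530,130,430],down(-16))
c=cam('wrist'); np.savez('wrist1.npz',**{k:np.array(v) for k,v in c.items()})
s=cv2.imread('pics/scene0.png')[110:240,270:390]
a=cv2.resize(c['image'],(560,420)); b=cv2.resize(s,(240,260),interpolation=cv2.INTER_CUBIC)
o=np.zeros((420,800,3),'uint8'); o[:,:560]=a; o[:260,560:]=b; cv2.imwrite('pics/w1.png',np.clip(o*1.5,0,255).astype('uint8')); print(bot.read_state()['clock'])
E
```

```text
-180 [-0.49  0.61  1.55 -0.    0.98 -2.06] [ 0.15  0.5   1.28 -0.    1.36 -1.42]
-150 None [ 0.15  0.5   1.28 -0.    1.36 -1.95]
-120 None [ 0.15  0.5   1.28  0.    1.36 -2.47]
-90 None None
-60 [-0.49  0.61  1.55 -0.    0.98  2.13] None
-30 [-0.49  0.61  1.55 -0.    0.98  1.6 ] [ 0.15  0.5   1.28 -0.    1.36  2.24]
0 [-0.49  0.61  1.55 -0.    0.98  1.08] [ 0.15  0.5   1.28 -0.    1.36  1.72]
30 [-0.49  0.61  1.55 -0.    0.98  0.55] [ 0.15  0.5   1.28 -0.    1.36  1.19]
60 [-0.49  0.61  1.55 -0.    0.98  0.03] [ 0.15  0.5   1.28 -0.    1.36  0.67]
90 [-0.49  0.61  1.55 -0.    0.98 -0.49] [ 0.15  0.5   1.28 -0.    1.36  0.15]
120 [-0.49  0.61  1.55 -0.    0.98 -1.02] [ 0.15  0.5   1.28 -0.    1.36 -0.38]
150 [-0.49  0.61  1.55 -0.    0.98 -1.54] [ 0.15  0.5   1.28 -0.    1.36 -0.9 ]
2.8917
```

View pics/w1.png

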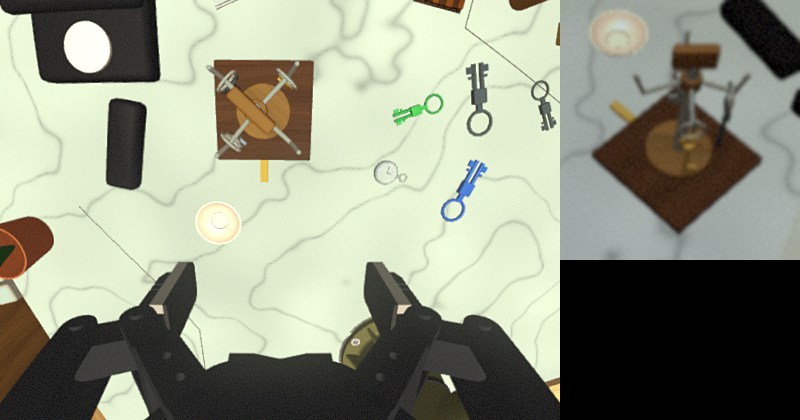

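The wrist view shows the empty hook with its tip at (298,152). The other three tips, at (210,67), (295,65) and (219,156), carry keyed rings. The pointer runs from (264,160) to (264,181), so the carousel has to turn about 45°.

Run:
```python
from h import *
c=dict(np.load('wrist1.npz')); c={k:(v.item() if v.shape==() else v) for k,v in c.items()}
p=lambda u,z:onplane(c,u,z).round(1)
hs=cv2.cvtColor(c['image'],cv2.COLOR_BGR2HSV); P=cloud(c)
m=np.zeros((420,560),bool); m[80:145,222:285]=1
b=m&(P[...,2]>235)&(P[...,2]<262); ys,xs=np.where(b)
Q=p(np.c_[xs,ys],250)[:,:2]; r=cv2.minAreaRect(Q.astype('float32')); print('bar n',len(Q),r,'mean',Q.mean(0))
w,V=np.linalg.eigh(np.cov(Q.T)); print('axis',np.degrees(np.arctan2(V[1,1],V[0,1])))
cor=p([(215,60),(313,61),(310,160),(217,159)],15); print(cor, cor.mean(0))
tip=p([(298,152)],195); print('tip',tip, 'others',p([(210,67),(295,65),(219,156)],195))
print('pointer',p([(264,161),(264,181)],10), 'front edge ang', np.degrees(np.arctan2(*( (cor[2]+cor[3]-cor[0]-cor[1])[[1,0]]))))
mm=cv2.morphologyEx(((hs[...,2]<80)&(hs[...,1]<100)).astype('uint8'),cv2.MORPH_OPEN,np.ones((1,1),'uint8')); mm[:55]=0;mm[145:]=0;mm[:,:460]=0;mm[:,500:]=0
ys,xs=np.where(mm); L=p(np.c_[xs,ys],5)[:,:2]; mu=L.mean(0); w,V=np.linalg.eigh(np.cov((L-mu).T)); q=(L-mu)@V[:,1]
print('bundle',mu,V[:,1],q.min(),q.max(),mu+V[:,1]*q.min(),mu+V[:,1]*q.max())
print('loop,clasp,keyend',p([(480,123),(478,98),(477,64)],5))
```

```text
bar n 808 ((616.0620727539062, 133.9495849609375), (54.513893127441406, 14.572802543640137), 29.222869873046875) mean [616.55470297 134.1460396 ]
axis -149.6420994264338
[[719.1 187.7  15. ]
 [671.6  29.7  15. ]
 [510.8  76.4  15. ]
 [559.8 239.8  15. ]] [615.325 133.4    15.   ]
tip [[555.7  98.3 195. ]] others [[675.7 168.6 195. ]
 [650.8  76.1 195. ]
 [577.7 191.9 195. ]]
pointer [[531.6 158.4  10. ]
 [495.4 169.4  10. ]] front edge ang 162.84697298218674
bundle [ 541.66972222 -248.78680556] [-0.99861311  0.05264849] -54.56012930112907 72.67388100379462 [ 596.15418245 -251.65931378] [ 469.09663214 -244.96063572]
loop,clasp,keyend [[ 490.8 -247.     5. ]
 [ 536.4 -247.7    5. ]
 [ 594.7 -252.4    5. ]]
```

All consistent: axis (616,134), empty hook at 210.4°, front at 163°. So I turn it by −47.5° using the grip bar.

Run:
```python
from h import *
A=np.array([616,134])
bot.move_gripper(50,40)
bot.move_to([*A,330],down(30.4))
bot.servo_line([*A,240],speed=120,until_force=15)
bot.move_gripper(5,30); s=bot.read_state(); print('w',s['grip_width'],s['ft_force'],s['clock'])
for h in (14,-2,-17.2): bot.servo_line([*A,240],attitude=down(h),speed=100)
s=bot.read_state();print(s['ft_force'],s['ee_pos'],s['clock'])
bot.move_gripper(50); bot.servo_line([*A,330],speed=150)
bot.move_to([530,130,430],down(-16)); bot.dwell(.3)
c=cam('wrist'); np.savez('wrist2.npz',**{k:np.array(v) for k,v in c.items()}); 
cv2.imwrite('pics/w2.png',np.clip(cv2.resize(c['image'][40:200,180:400],None,fx=3,fy=3)*1.5,0,255).astype('uint8'))
P=cloud(c); m=np.zeros((420,560),bool); m[80:145,222:285]=1
ys,xs=np.where(m&(P[...,2]>235)&(P[...,2]<262)); Q=onplane(c,np.c_[xs,ys],250)[:,:2]; w,V=np.linalg.eigh(np.cov(Q.T)); print(Q.mean(0),np.degrees(np.arctan2(V[1,1],V[0,1])),bot.read_state()['clock'])
```

```text
w 13.368054306629782 [-3.62357974  3.2586136   4.37631242] 5.45
[-3.90662108  7.03286468  5.89006008] [615.8502465  134.9535872  240.64764709] 6.7333
[616.50673151 133.00042356] 162.24000870264095 8.8667
```

View pics/w2.png

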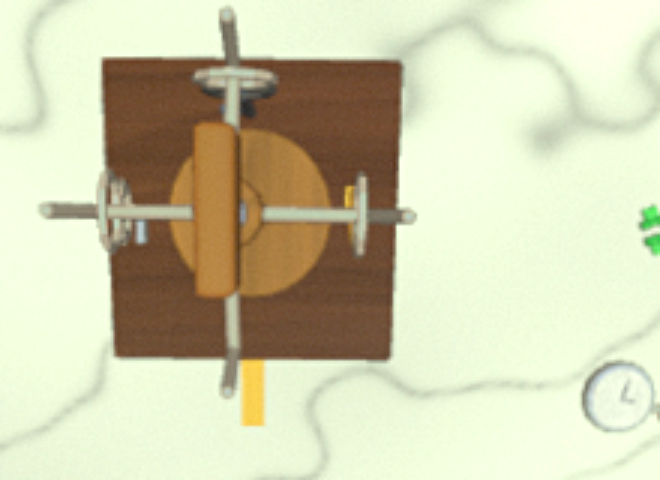

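The empty hook is at the front (tip at crop (227,388), in line with the pointer after allowing for parallax), and the bar is at 162.2°. Next is the bundle: one closer look from above, then the grasp.

Run:
```python
from h import *
c=dict(np.load('wrist2.npz')); c={k:(v.item() if v.shape==() else v) for k,v in c.items()}
print('tip',onplane(c,[(255.7,169.3)],195))
bot.move_gripper(60); bot.move_to([490,-247,220],down(-3.3)); bot.dwell(.2)
c=cam('wrist'); im=c['image']; cv2.imwrite('pics/w3.png',np.clip(im*1.5,0,255).astype('uint8'))
v,u=np.mgrid[:420,:560]; W=onplane(c,np.c_[u.ravel(),v.ravel()],5).reshape(420,560,3)
hs=cv2.cvtColor(im,cv2.COLOR_BGR2HSV)
m=((hs[...,2]<90)&(hs[...,1]<110)&(abs(W[...,0]-535)<85)&(abs(W[...,1]+248)<45)).astype('uint8')
n,l,st,ce=cv2.connectedComponentsWithStats(m); i=1+st[1:,4].argmax(); print(st[1:])
L=W[l==i][:,:2]; mu=L.mean(0); w,V=np.linalg.eigh(np.cov((L-mu).T)); d=V[:,1]*np.sign(V[0,1]); q=(L-mu)@d; t=(L-mu)@[-d[1],d[0]]
print('ang',np.degrees(np.arctan2(d[1],d[0])),'ends',mu+d*q.min(),mu+d*q.max(),'len',np.ptp(q),'wid',np.ptp(t))
# loop hole
cs,h=cv2.findContours((l==i).astype('uint8'),cv2.RETR_CCOMP,cv2.CHAIN_APPROX_NONE)
H=[k for k,x in zip(cs,h[0]) if x[3]>=0]; k=max(H,key=cv2.contourArea); (x,y),r=cv2.minEnclosingCircle(k); hc=onplane(c,[(x,y)],5)[0]; print('hole',hc,'clasp',hc[:2]+48*d, bot.read_state()['clock'])
```

```text
tip [[549.61670024 154.12386035 195.        ]]
[[ 303   62   14   14   17]
 [ 258   87   41  115 1835]]
ang -3.4531448967695817 ends [ 467.50792023 -243.71005419] [ 595.90543587 -251.45779474] len 128.631059653341 wid 47.384779427373985
hole [ 491.70031008 -245.1271014     5.        ] clasp [ 539.61316074 -248.0182503 ] 10.975
```

View pics/w3.png

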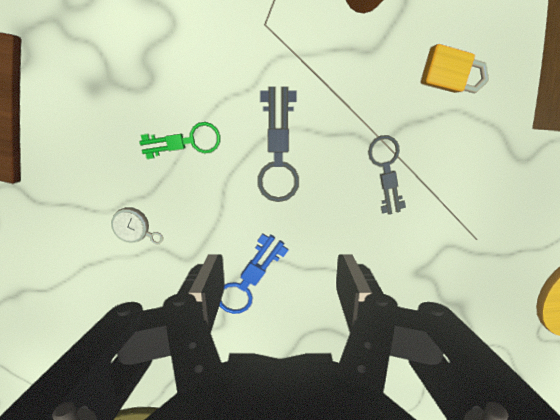

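Bundle: clasp (539.6,−248.0), angle −3.45°, length 129 mm. Hook tip: (549.6,154.1), 69 mm from the axis, which fits the given 70. I'll grasp the clasp.

Run:
```python
from h import *
q=down(-3.45); C=[539.6,-248.0]
bot.move_gripper(55,40); bot.move_to([*C,70],q)
f=bot.servo_line([*C,20],speed=60,until_force=8); s=bot.read_state(); print(f,s['ee_pos'],s['ft_force'])
if f: bot.servo_line([*C,s['ee_pos'][2]+1.5],speed=30)
bot.move_gripper(10,50); s=bot.read_state(); print('w',s['grip_width'],s['ee_pos'],s['ft_force'])
bot.servo_line([*C,150],speed=120); bot.dwell(.2); s=bot.read_state(); print('w',s['grip_width'],s['ee_pos'],s['ft_force'],s['clock'])
c=cam('wrist'); cv2.imwrite('pics/w4.png',np.clip(c['image']*1.5,0,255).astype('uint8')); np.savez('wrist4.npz',**{k:np.array(v) for k,v in c.items()})
P=cloud(c); 
hs=cv2.cvtColor(c['image'],cv2.COLOR_BGR2HSV)
T=(P-s['ee_pos'])@rot(s['tool_rot']).as_matrix()
m=(abs(T[...,0])<30)&(abs(T[...,2])<85)&(T[...,1]>0)&(T[...,1]<40)
for a,b in((-75,-40),(15,35),(35,60)):
    k=m&(T[...,2]>a)&(T[...,2]<b); print(a,b,k.sum(),np.median(T[k],0).round(1) if k.any() else '')
```

```text
False [ 539.78647003 -248.09172946   20.32817388] [-0.14275933 -1.058631    1.06338246]
w 22.3520147477733 [ 539.87681139 -248.15933076   20.55079019] [-0.06882578  0.05070806  5.56749419]
w 22.579512481546526 [ 539.45733834 -247.93937526  149.47094225] [ 0.04978583  0.27423542 -0.72571158] 14.675
-75 -40 76 [ 17.   14.5 -55.1]
15 35 1365 [ 3.7 12.2 26.9]
35 60 2628 [ 3.6 12.7 46.7]
```

View pics/w4.png

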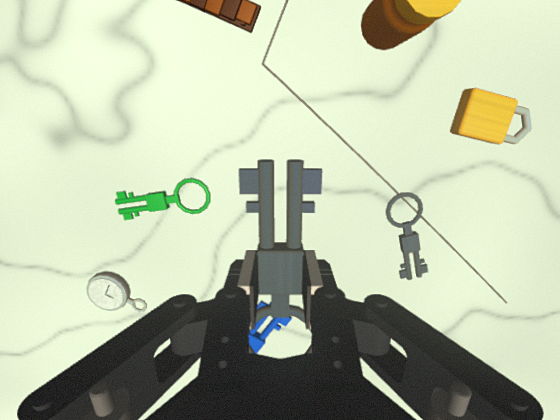

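The bundle is held level across the clasp, with width 22.5 mm and its plane about 13–15 mm ahead of the TCP. I'll carry it to a hover above the hook tip and check there.

Run:
```python
from h import *
u=np.array([np.cos(np.radians(162.6)),np.sin(np.radians(162.6))]); X=np.array([616.3,133.5])+116*u
q=down(162.6); bot.servo_line([539.6,-248,300],speed=200)
bot.move_to([*X,300],q); bot.servo_line([*X,232],speed=100); bot.dwell(.3)
s=bot.read_state(); print(s['ee_pos'],s['grip_width'],s['clock'],s['joint_positions'])
c=cam('wrist'); a=c['image'][150:420,130:430]; sc=cam('scene'); b=sc['image'][80:260,220:420]; t=cam('top')['image']
o=np.zeros((540,800,3),'uint8'); o[:360,:400]=cv2.resize(a,(400,360)); o[:360,400:]=cv2.resize(b,(400,360),interpolation=cv2.INTER_CUBIC)
np.savez('wrist5.npz',**{k:np.array(v) for k,v in c.items()});np.savez('scene5.npz',**{k:np.array(v) for k,v in sc.items()})
cv2.imwrite('pics/h5.png',np.clip(o[:360]*1.6,0,255).astype('uint8'))
```

```text
[505.68450351 168.20910386 232.32591317] 22.316513900493295 18.625 [ 2.52408865e-01  2.77043484e-01  1.59322355e+00 -4.20483681e-05
  1.27075823e+00 -1.01472004e+00]
```

View pics/h5.png

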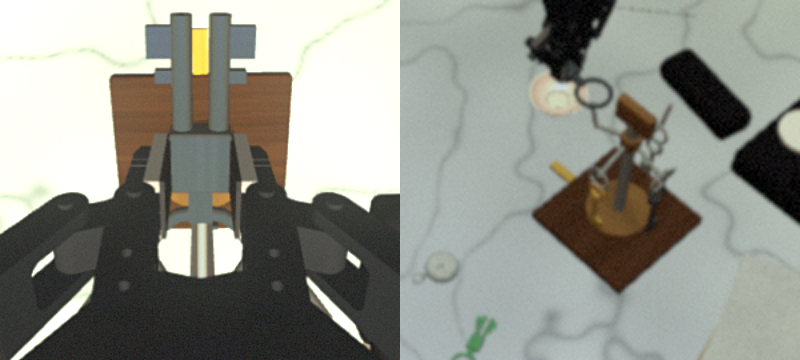

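In the right half (scene view) the loop centre is at (594,93) and the hook tip at about (594,111). In the left half (wrist view) the hook arm lies centred in the loop. I'll cast these scene rays before lowering.

Run:
```python
from h import *
c=dict(np.load('scene5.npz')); c={k:(v.item() if v.shape==() else v) for k,v in c.items()}
L=onplane(c,[(317,126.5)],217)[0]; T=onplane(c,[(317,135)],195)[0]
u=np.array([np.cos(np.radians(162.6)),np.sin(np.radians(162.6))]); n=np.array([-u[1],u[0]]); d=(L-T)[:2]
print(L,T,'out',d@u,'side',d@n)
if abs(d@u)<9 and abs(d@n)<9:
    X=np.array([616.3,133.5])+116*u
    f=bot.servo_line([*X,194],speed=40,until_force=4); s=bot.read_state(); print(f,s['ee_pos'],s['ft_force'],s['clock'])
    o=np.zeros((360,800,3),'uint8'); o[:,:400]=cv2.resize(cam('wrist')['image'][150:420,130:430],(400,360)); o[:,400:]=cv2.resize(cam('scene')['image'][95:185,265:365],(400,360),interpolation=cv2.INTER_CUBIC)
    cv2.imwrite('pics/h6.png',np.clip(o*1.6,0,255).astype('uint8'))
```

```text
[551.11030031 154.01433357 217.        ] [556.9418752  146.70033543 195.        ] out 7.751907739027769 side -5.235433209561521
False [505.71467812 168.22103678 194.26625945] [-0.3312741  -0.26719996 -0.19378215] 19.875
```

View pics/h6.png

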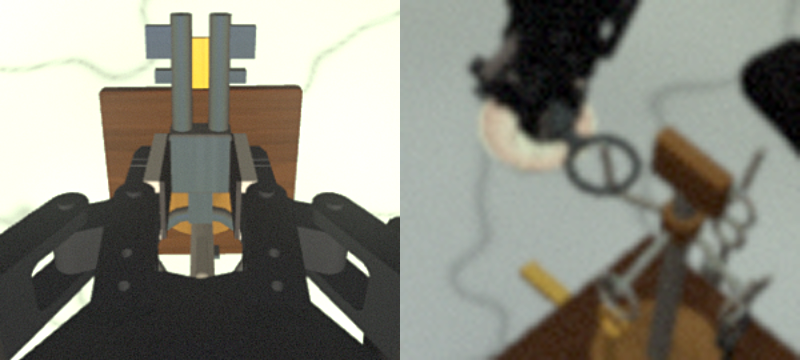

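The tip stands up through the middle of the loop (scene part, (606,165)), and there was no contact force. I'll lower a little more, release and retreat.

Run:
```python
from h import *
u=np.array([np.cos(np.radians(162.6)),np.sin(np.radians(162.6))]); X=np.array([616.3,133.5])+116*u
print(bot.servo_line([*X,189],speed=30,until_force=4))
bot.move_gripper(85); bot.dwell(.8)
bot.servo_line([*X,330],speed=150)
bot.servo_line([*(X+60*u),400],speed=150); bot.move_to([400,-150,400],down(60)); bot.dwell(2); print(bot.read_state()['clock'])
c=cam('scene'); t=cam('top'); np.savez('top7.npz',**{k:np.array(v) for k,v in t.items()}); np.savez('scene7.npz',**{k:np.array(v) for k,v in c.items()})
o=np.zeros((360,800,3),'uint8'); o[:,:400]=cv2.resize(t['image'][150:270,180:313],(400,360),interpolation=cv2.INTER_CUBIC); o[:,400:]=cv2.resize(c['image'][105:235,265:410],(400,360),interpolation=cv2.INTER_CUBIC)
cv2.imwrite('pics/h7.png',np.clip(o*1.6,0,255).astype('uint8'))
```

```text
False
26.8667
```

View pics/h7.png

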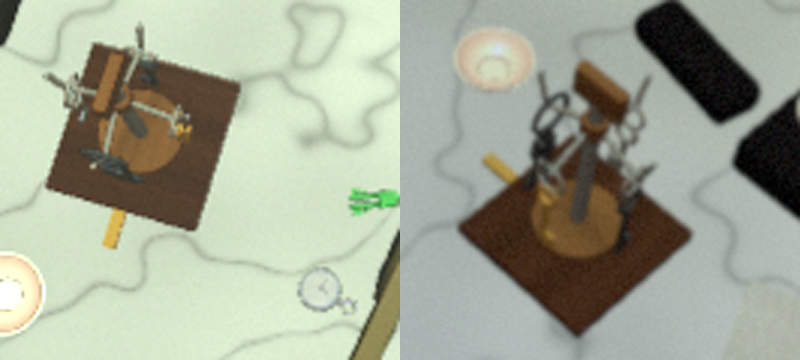

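The bundle hangs by its loop on the front hook: loop at (550,112), keys down to (533,190), parallel to the post in the scene view. Last checks are the bar angle, stillness, and whether the other things moved.

Run:
```python
from h import *
a=cam('scene'); bot.dwell(1); b=cam('scene'); r=np.s_[105:235,265:410]
print('max diff', np.abs(cv2.GaussianBlur(a['image'],(5,5),0)[r].astype(int)-cv2.GaussianBlur(b['image'],(5,5),0)[r]).max())
ld=lambda f:{k:(v.item() if v.shape==() else v) for k,v in np.load(f).items()}
t=ld('top7.npz'); t0=ld('top0.npz'); P=cloud(t)
k=(P[...,2]>235)&(P[...,2]<262)&(np.hypot(P[...,0]-616,P[...,1]-134)<45); ys,xs=np.where(k); Q=onplane(t,np.c_[xs,ys],250)[:,:2]; w,V=np.linalg.eigh(np.cov(Q.T)); print('bar',k.sum(),Q.mean(0),np.degrees(np.arctan2(V[1,1],V[0,1])))
print('tip', onplane(b,[(265+543*0.3625-145,105+75*0.361)],195))
h=ld('wrist1.npz')  # things unmoved: shift of patches top0->top7
for n,(x,y) in dict(dish=(180,248),watch=(288,246),clip=(329,166),case=(150,190),bottle=(375,171),padlock=(403,197)).items():
    T=t0['image'][y-18:y+18,x-18:x+18]; S=t['image'][y-30:y+30,x-30:x+30]; m=cv2.matchTemplate(S,T,cv2.TM_CCOEFF_NORMED); _,v,_,l=cv2.minMaxLoc(m); print(n,round(v,2),l[0]-12,l[1]-12)
```

```text
max diff 5
bar 126 [615.94571739 132.98251691] 164.6335555471858
tip [[552.22235084 154.86706133 195.        ]]
dish 1.0 0 0
watch 0.4 0 0
clip 1.0 0 0
case 1.0 0 0
bottle 1.0 0 0
padlock 1.0 0 0
```

```bash
python3 -c "
from rig import bot
bot.finish_job(); print(bot.read_state()['clock'])"
```

```text
the job is handed in; nothing more can be done
the job is handed in; nothing more can be done
```

The empty hook is at the front of the stand and the large dark bundle hangs on it by its loop, keys down. I handed the job in at about 28 s of the 72 s allowed. `finish_job` gives no verdict, so the result rests on the checks below.

**What I did:** I turned the carousel about −47.5° by its grip bar. Then I picked up the bundle by its clasp, lowered the loop over the hook tip, let go and moved the arm clear.

**Last checks:**
- **Hook:** The grip bar is at 164.6° against a front heading of about 163°. The tip is at about (552,155), on the pointer's line to within a few mm.
- **Bundle:** It hangs parallel to the post in the scene view. Two frames 1 s apart showed no motion beyond noise. I judged its tilt by eye and did not measure it.
- **Other things:** The dish, clip, case, bottle and padlock show zero pixel shift in the top view.

**Checks that disagreed:**
- **Watch:** Its image match was weak (0.40, zero shift), probably because the arm partly covered that patch. It looks unmoved in the last picture, and the arm never went low near it.
- **Hover over the hook:** The scene-camera rays put the loop 8 mm outward and 5 mm sideways of the tip. The wrist measurements put it closer, within about 2 mm. Both were within the loop's clearance, and the tip was then seen standing inside the loop before I let go.

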